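# Hold the light box shutter open under a balanced glass tile

## Robot

A 6-joint arm with a two-finger parallel gripper is mounted at the origin on the work surface. World frame = base frame: x ahead of the robot, y to its left, z up, the work surface at z = 0. Lengths are in m, angles in rad, forces in N, time in s.
With the tool pointing down it reaches from about 0.35 to 0.8 m from the base axis. Payload 7.3 kg.
Tool frame: the origin (TCP) lies midway between the tips of the shut fingers; the grasp point (between the pads) lies 19 mm behind it; z points along the fingers, y is the direction in which the jaws open and shut (so a half turn about z gives the same grasp; the last joint's range is limited). The gripper opens to 85 mm and grips with 20 to 120 N. Pads are 22 mm wide; open, the fingers measure 114 mm over their backs; the gripper's body (76 mm by 85 mm) begins 54 mm behind the grasp point. The pads swing forward as they close: fully open they stand 13 mm farther back than shut.
Start: joints at [-1.489, 0.342, 1.524, -0, 1.275, -0.146], TCP at [0.119, -0.511, 0.231] pointing down, gripper open.
Joint ranges: [-2.53, 2.53], [-0.77, 2.02], [0.04, 2.7], [-1, 4.14], [0.28, 2.66], [-3.11, 3.11]. Speed limits (rad/s): [2.57, 2.57, 3.14, 3.14, 3.14, 3.14].

## Interface

Orientations are given as a rotation vector (axis times angle).
In Python, from cell import status, get_image, get_calibration, sign_off, spotter gives the robot as it stands.
- The arm moves only by the shell command python3 -m crank 'ROWS' [OPENING] [FORCE]. ROWS is JSON, a list of rows, each an object with "translation": the shift along the tool's x, y, z in cm, a list of three; "spin": the turn about the tool's z in degrees. In form: [{"translation": [dx, dy, dz], "spin": spin}, ...]. A call has 1 to 8 rows; each row is the pose to reach, as a shift and turn from the pose commanded when the call began, along the tool's axes at that moment; what a row does not reach only later rows make up. A row lasts 1/12 s, in which the tool goes at most 41.7 mm and 7.16 degrees, less where a joint would pass 70% of its speed; a pose out of reach is approached as far as the arm can. A call with a gripper value outside its range is refused whole. OPENING is the closure, from 0 (fully open) to 1 (shut), set as the call begins (- or left out, the last holds). The fingers move at their own pace and stop on an object; FORCE is the grip in N (left out, the last holds). Time passes only in rows, so rows that repeat a pose let the fingers close. It gives the time, the measured TCP pose, the force and the opening at its end, in the units of the state.
- status.observe(): the state, without advancing time (a new reading comes with each control period).
- get_image(name): name is "side" or "top" or "wrist"; returns the picture (420x560x3 uint8, red, green, blue); there is no depth.
- get_calibration(name): a dict with "mtx" (3x3 intrinsics, pixels), "R" (3x3) and "t" (3): a world point X has camera coordinates R X + t. Camera axes: x right, y down, z forward; pixel columns grow to the right and rows downward; lengths in m; the calibration is good to about 2 mm. A picture is of the moment at which its call begins: read the wrist's pose just before it. get_calibration takes no time and is no camera call; for the wrist camera it gives the pose at the moment of the call.
- sign_off(): hands the job in, once; it reports no verdict.
Trained networks look in the newest picture that a camera, given by its name, has taken for a name from the list of things; names that differ only in an ending like _2 or _b are one class to them, and where a whole thing is asked for, a point or a joint stands for the part that bears it (a point fixed in the world has none). Each returns a list of dicts, best first, with "confidence" (0 to 1); they miss things now and then, are a little off and sometimes report something else, mostly with a low value. They report only what shows in the picture. A call takes as long as a camera call. They do not tell look-alikes from the thing itself.
- spotter.recognise(camera, target): "centre" ([column, row] in pixels, amid what is visible of it).
- spotter.masks_of(camera, target): "region" (420x560 bool, what is visible of it) and "centre" ([column, row] in pixels, amid what is visible of it).
- spotter.landmark_of(camera, target): "centre" ([column, row] in pixels: a listed point, or the origin of a listed thing).
The state is a dict: "clock": time; "joint_pos": joint angles; "joint_vel": joint speeds; "joint_torque": joint torques, N m; "position": TCP position; "ee_rot": TCP orientation; "wrist_force": force on the tool from outside, world axes, zero at the start; "moment": the same for the moment, N m; "width": finger opening in m.
Only numpy, scipy, OpenCV 4.12 (cv2) and the standard library are available. Lean on these libraries where they do the work, as an engineer would, in place of code of your own. Each camera call takes 0.05 s, during which the arm holds its last target. There are 200 camera calls.

## Task

To check the amber glass tile on the light box, first balance it, flat side down and centred, on top of the white dome and let go of it. Then take the black handle, pull the spring-closed shutter out until its yellow pointer is level with the red mark, and finish while still holding it there, with the tile still balanced on the dome. Leave the jar and the brass dish alone.

Things in the scene. Friction and masses are not known exactly. Their poses are not given: they have to be found in the camera images.
- tile: loose rectangular block of amber glass, 62 x 44 x 18 mm (x, y, z), about 110 g, lying flat on the bench; origin at its centre (9 mm above its underside), z up, x along its length; grip it across the 44 mm width (its y)
- viewer: blue light box fixed to the bench, 120 x 170 x 60 mm (x, y, z), white dome in the middle of its top; origin at the centre of its underside, z up. Its y is the direction in which the shutter is pulled out; on that side a dark steel bed, 80 mm wide, 18 mm high, runs from 85 to 270 mm from the origin, with a white scale strip 12 mm high beside it on +x, out to 64 mm from the centre line
- dome_top (a point): highest point of the white dome, 85 mm above the bench; the dome is part of a sphere of 40 mm radius that stands 25 mm out of the light box's top; fixed. A tile laid on it by its middle stays balanced, and tilts about 2 degrees for each mm it is off centre
- shutter: shutter slide carrying the handle, a steel plate over the bed, 19 to 25 mm above the bench, sliding along the light box's y; axes as the light box's; its origin is the light box's origin while shut and moves out with it, 75 mm at most. It takes 3 N to start and 1 N more per 10 mm; the spring shuts it again if let go
- handle (a point): grip point of the black handle, an upright plate on the shutter: 12 mm thick along the light box's y (the pull), 44 mm along its x, 24 to 76 mm above the bench; this point is 58 mm above the bench, 160 mm out along y from the light box's origin while shut. The yellow line on its top and yellow pointer at its foot, on the mark's side, lie in its mid-plane. Pinch it from above, across its thickness
- mark: red mark, 4 mm thick along the light box's y, 16 mm wide and 16 mm high, standing fixed on the scale strip at the side of the bed; origin at the centre of its underside (12 mm above the bench), y along the light box's y. The shutter is right when handle and mark are equally far out along the light box's y axis
- jar: glass jar with a steel lid, 68 mm diameter, 95 mm high; origin at the centre of its underside; leave alone
- dish: shallow brass dish, 84 mm diameter, 18 mm high; origin at the centre of its underside; leave alone
There are look-alikes about, which are no part of the job. What is meant by the tile is not blue, and is the larger of those in its own colour.

How it is judged:
On the way:
1. the tile is balanced on the dome, let go, with the shutter still shut (contact force between tile and viewer above 0.3 N and horizontal distance between tile and dome_top below 0.012 m and z of tile in the frame of dome_top above 0.005 m and angle between tile's own z axis and vertical below 0.3 rad and contact force between tile and the arm below 0.05 N and contact force between tile and the fingers below 0.05 N and y of shutter in the frame of viewer below 0.006 m), for 0.3 s.
At the end, for the whole second after the job is handed in: The robot holds the shutter still with the handle's middle plane within 5 mm of the red mark along the pull, pulling on it against the spring; the tile rests balanced on the dome alone, its centre within 12 mm of the dome's top point, tilted less than 17 degrees, not touched by the robot (y of handle in the frame of mark between -0.005 and 0.005 m and linear speed of shutter below 0.01 m/s and (contact force between shutter and the fingers above 1.5 N or contact force between shutter and the arm above 1.5 N) and contact force between tile and viewer above 0.3 N and horizontal distance between tile and dome_top below 0.012 m and z of tile in the frame of dome_top above 0.005 m and angle between tile's own z axis and vertical below 0.3 rad and linear speed of tile below 0.03 m/s and contact force between tile and the arm below 0.05 N and contact force between tile and the fingers below 0.05 N); the arm keeps its last pose, push and grip.
It fails at once if the jar is disturbed (distance of jar from where it was at the start of the episode above 0.02 m or angle between jar's own z axis and vertical above 0.4 rad).
It fails at once if the brass dish is disturbed (distance of dish from where it was at the start of the episode above 0.02 m).
It also fails if it takes over 58 s, if anything falls off the work surface, if the arm or the gripper's body presses on something with over 40 N, if the wrist force passes 120 N, or if a joint passes its speed limit or range.

## Working session

There is one attempt and no reset: what is moved stays moved. The work goes in short steps, Python scripts to look and compute and a shell command to move; the robot and the scene stay as the last step left them, time stands still between calls to the robot, and variables do not carry over. Pictures are saved under pics/ and viewed, about 8 in all and at most 12, crops included, and the job is handed in when it is done.

```bash
mkdir -p pics; ls
python3 - <<'E'
from cell import status,get_image,get_calibration,spotter
import cv2,numpy as np
s=status.observe();print({k:np.round(v,3).tolist() for k,v in s.items() if k!='joint_torque'})
ims=[]
for c in ("top","side"):
    im=get_image(c);ims.append(im);cv2.imwrite(f'pics/{c}0.png',im[:,:,::-1])
    for n in ("tile","viewer","dome_top","handle","mark","jar","dish"):
        print(c,n,[(np.round(d['centre'],1).tolist(),round(d['confidence'],2)) for d in spotter.landmark_of(c,n)])
E
```

```text
pics
{'clock': 0.0, 'joint_pos': [-1.489, 0.343, 1.525, 0.0, 1.275, -0.146], 'joint_vel': [-0.0, -0.001, -0.0, -0.0, 0.0, -0.0], 'position': [0.119, -0.511, 0.231], 'ee_rot': [-3.12, -0.357, -0.0], 'wrist_force': [-0.08, -0.126, -0.129], 'moment': [-0.016, 0.05, -0.016], 'width': 0.085}
top tile [([407.5, 262.4], 0.95), ([367.7, 292.8], 0.62), ([454.6, 242.4], 0.56), ([322.7, 196.8], 0.49)]
top viewer [([320.2, 206.0], 0.86)]
top dome_top [([322.0, 199.2], 0.7)]
top handle [([262.4, 224.0], 0.67), ([403.0, 258.7], 0.56)]
top mark [([229.9, 209.6], 0.44)]
top jar [([148.0, 218.3], 0.95)]
top dish [([433.6, 178.5], 0.76)]
side tile [([356.1, 186.6], 0.86), ([355.1, 162.1], 0.72)]
side viewer [([286.9, 222.7], 0.82)]
side dome_top [([277.6, 255.8], 0.6), ([287.3, 195.7], 0.58)]
side handle [([276.7, 254.1], 0.94), ([248.8, 288.4], 0.29)]
side mark [([251.2, 285.4], 0.38), ([208.0, 386.8], 0.18)]
side jar [([209.9, 386.6], 0.81)]
side dish [([300.4, 155.8], 0.65)]
```

View pics/top0.png

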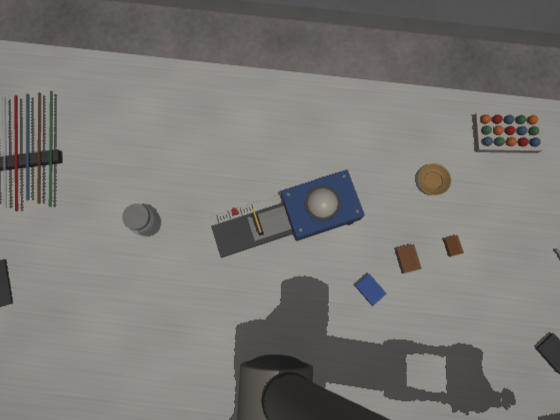

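View pics/side0.png

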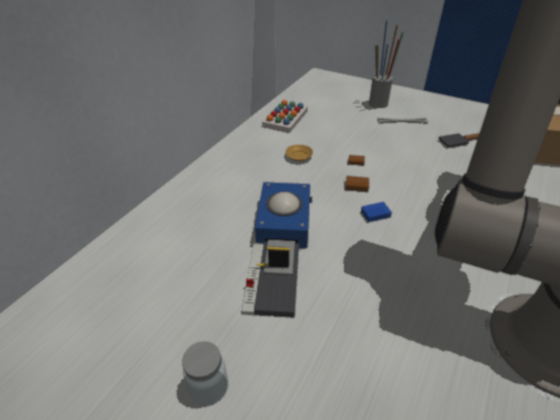

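The top view shows amber blocks at (408,259), large, and (453,245), small, and a blue one at (370,290). The one at (408,259) is the tile, because it is the larger of the amber pair. The box is at (322,205) with its dome at (322,202), the handle at (257,222), the red mark at (235,211), the jar at (137,217) and the dish at (433,180).

```bash
cat > h.py <<'E'
import numpy as np,cv2
from cell import status,get_image,get_calibration,spotter
def ray(cal,px):
    K,R,t=(np.array(cal[k]) for k in("mtx","R","t"))
    d=R.T@np.linalg.inv(K)@np.array([px[0],px[1],1.]);return -R.T@t,d
def onz(cal,px,z):
    c,d=ray(cal,px);return c+d*(z-c[2])/d[2]
def proj(cal,X):
    K,R,t=(np.array(cal[k]) for k in("mtx","R","t"));p=K@(R@np.array(X)+t);return p[:2]/p[2]
E
python3 - <<'E'
from h import *
im=get_image("top");cal=get_calibration("top")
cv2.imwrite('pics/crop.png',cv2.resize(im[160:310,200:480,::-1],None,fx=2.8,fy=2.8,interpolation=cv2.INTER_CUBIC))
side=get_calibration("side")
get_image("side")
def poly(c,n,near,z):
    ms=spotter.masks_of(c,n)
    m=min(ms,key=lambda d:np.hypot(*(np.array(d['centre'])-near)))
    cs,_=cv2.findContours(m['region'].astype('uint8'),0,cv2.CHAIN_APPROX_NONE)
    k=max(cs,key=len)[:,0,:]
    P=np.array([onz(get_calibration(c),p,z)[:2] for p in k]);
    return P
for c,nr in(("top",(408,260)),("side",(356,184))):
    P=poly(c,"tile",nr,.009);r=cv2.minAreaRect((P*1000).astype('float32'));print(c,"tile",r)
P=poly("top","viewer",(322,205),.06);print("viewer",cv2.minAreaRect((P*1000).astype('float32')))
P=poly("top","dome_top",(322,202),.072);print("viewer/dome mask",cv2.minAreaRect((P*1000).astype('float32')))
for n,c,px,z in(("dome","top",(322.5,202),.078),("dome","side",(286,204),.075),("dome","side lm",(287.3,195.7),.085),("handle top","top",(257,222),.076),("mark","top",(235,211),.028),("mark","side",(250,283),.02),("handleline","side",(279,248),.076),("jar","top",(137,217),.095),("dish","top",(433,180),.009)):
    print(n,c,onz(get_calibration(c.split()[0]),px,z).round(4))
E
```

```text
top tile ((489.2633972167969, -267.20892333984375), (62.777076721191406, 49.47156524658203), 19.835289001464844)
side tile ((486.43267822265625, -267.5484924316406), (62.514610290527344, 67.56806945800781), 20.208192825317383)
viewer ((548.47314453125, 35.023223876953125), (127.09896087646484, 349.3861083984375), 25.322208404541016)
viewer/dome mask ((545.5286254882812, 35.222686767578125), (127.19109344482422, 347.41656494140625), 25.20657730102539)
dome top [ 0.5871 -0.0441  0.078 ]
dome side [ 0.5748 -0.0285  0.075 ]
dome side lm [ 0.5808 -0.0456  0.085 ]
handle top top [0.5231 0.1007 0.076 ]
mark top [0.552  0.1612 0.028 ]
mark side [0.5497 0.1686 0.02  ]
handleline side [0.5197 0.1004 0.076 ]
jar top [0.4998 0.3692 0.095 ]
dish top [ 0.6922 -0.3188  0.009 ]
```

View pics/crop.png

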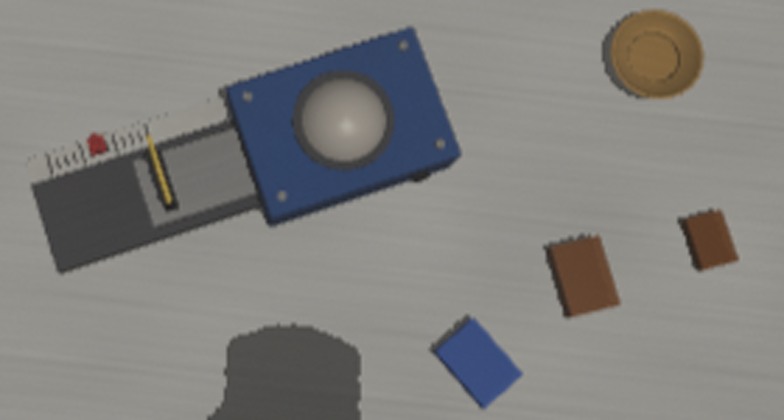

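The crop confirms the larger amber block at crop (583,275) as the tile. The blue one (477,362) and the small amber one (710,240) are the look-alikes. Next I compute the move to hover over the tile.

```bash
cat >> h.py <<'E'
from scipy.spatial.transform import Rotation as Ro
def go(xyz,jaw=None):
    """shift (cm, tool axes) and spin (deg) from measured pose to xyz with jaws along world angle jaw(deg)"""
    s=status.observe();R=Ro.from_rotvec(s['ee_rot']).as_matrix();p=np.array(s['position'])
    d=R.T@(np.array(xyz)-p)*100;cur=np.degrees(np.arctan2(R[1,1],R[0,1]))
    sp=0 if jaw is None else -((jaw-cur+90)%180-90)
    print('t',round(s['clock'],2),'pos',p.round(4),'jaw',round(cur,2),'tilt',np.round(R[2,2],4),'F',np.round(s['wrist_force'],1),'w',round(s['width'],4),'\n shift cm',d.round(2),'spin',round(sp,2),'joints',np.round(s['joint_pos'],2))
E
python3 -c "
from h import *
go((.487,-.267,.16),109.5)"
```

```text
t 1.1 pos [ 0.1186 -0.5115  0.2314] jaw -76.95 tilt -1.0 F [-1.   0.  -0.3] w 0.0851 
 shift cm [ 41.41 -15.49   7.13] spin -6.45 joints [-1.49  0.34  1.52 -0.    1.28 -0.15]
```

```bash
python3 -m crank '[{"translation":[3.8,-1.4,0.6],"spin":-1},{"translation":[7.6,-2.8,1.2],"spin":-2},{"translation":[11.4,-4.2,1.8],"spin":-3},{"translation":[15.2,-5.6,2.4],"spin":-4},{"translation":[19,-7,3],"spin":-5},{"translation":[22.8,-8.4,3.6],"spin":-6},{"translation":[26.6,-9.8,4.2],"spin":-6.5},{"translation":[30.4,-11.2,4.8],"spin":-6.5}]' 0 40; python3 -c "
from h import *
go((.487,-.267,.16),109.5)"
```

```text
clock: 1.77
position: [0.3909, -0.3324, 0.1833]
ee_rot: [3.095, 0.534, 0.0]
wrist_force: [0.2, -1.5, -0.7]
width: 0.0857
t 1.77 pos [ 0.3909 -0.3324  0.1833] jaw -70.42 tilt -1.0 F [ 0.2 -1.5 -0.7] w 0.0857 
 shift cm [11.24 -2.94  2.32] spin 0.08 joints [-0.85  0.36  1.63 -0.    1.14  0.38]
```

```bash
python3 -m crank '[{"translation":[3.6,-0.9,0.7],"spin":0},{"translation":[7.2,-1.8,1.4],"spin":0},{"translation":[10,-2.7,2],"spin":0},{"translation":[11,-2.9,2.3],"spin":0},{"translation":[11,-2.9,2.3],"spin":0},{"translation":[11,-2.9,2.3],"spin":0}]'
python3 - <<'E'
from h import *
go((.487,-.267,.16),109.5)
cal=get_calibration("wrist");im=get_image("wrist")
ms=spotter.masks_of("wrist","tile");v=im.copy()
for m in ms:
    cs,_=cv2.findContours(m['region'].astype('uint8'),0,cv2.CHAIN_APPROX_NONE);k=max(cs,key=len)[:,0,:]
    cv2.drawContours(v,[k[:,None]],-1,(0,255,0),1)
    P=np.array([onz(cal,p,.016)[:2] for p in k])*1000
    r=cv2.minAreaRect(P.astype('float32'));print(np.round(m['centre']),round(m['confidence'],2),np.round(r[0],1),np.round(r[1],1),round(r[2],1))
cv2.imwrite('pics/w1.png',v[:,:,::-1])
E
```

```text
clock: 2.27
position: [0.4831, -0.2697, 0.1601]
ee_rot: [-3.096, -0.535, 0.001]
wrist_force: [-0.3, 0.7, -0.5]
width: 0.0851
t 2.27 pos [ 0.4831 -0.2697  0.1601] jaw -70.38 tilt -1.0 F [-0.3  0.7 -0.5] w 0.0851 
 shift cm [ 0.46 -0.12  0.01] spin 0.12 joints [-0.65  0.46  1.55 -0.    1.13  0.58]
[410. 182.] 0.72 [ 532.9 -372. ] [48.1 37.2] 21.5
[165. 236.] 0.7 [ 406.6 -183. ] [63.6 52.1] 46.4
[279. 190.] 0.58 [ 488.8 -265.7] [65.5 45.3] 19.7
```

View pics/w1.png

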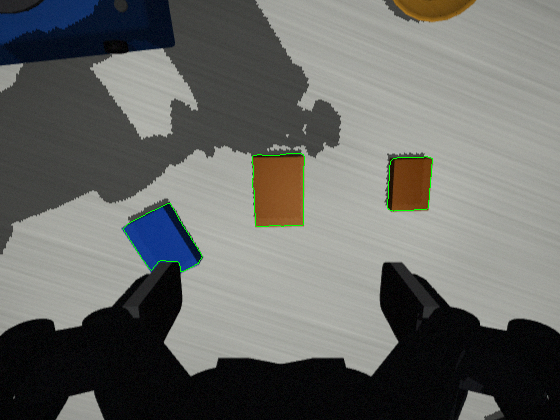

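The wrist view shows the tile at (279,190) between the fingers, with the small amber one at (410,182) and the blue one at (165,236). Both look-alikes are clear of the fingers. I descend on it now.

```bash
python3 -c "
from h import *
go((.4882,-.2660,.003),109.6)"; python3 -m crank '[{"translation":[0.6,-0.2,3.5],"spin":0},{"translation":[0.6,-0.2,7],"spin":0},{"translation":[0.6,-0.2,10.5],"spin":0},{"translation":[0.6,-0.2,13],"spin":0},{"translation":[0.6,-0.2,13.5],"spin":0},{"translation":[0.6,-0.2,13.5],"spin":0},{"translation":[0.6,-0.2,13.5],"spin":0}]'; python3 -c "
from h import *
go((.4882,-.2660,.003),109.6)"
```

```text
t 2.37 pos [ 0.4825 -0.2706  0.1606] jaw -70.52 tilt -1.0 F [ 0.3  0.3 -0.7] w 0.0852 
 shift cm [ 0.7  -0.25 15.76] spin -0.12 joints [-0.65  0.46  1.55 -0.    1.13  0.58]
clock: 2.95
position: [0.4886, -0.267, 0.0267]
ee_rot: [3.095, 0.531, 0.002]
wrist_force: [1.4, -0.5, 0.9]
width: 0.0853
t 2.95 pos [ 0.4886 -0.267   0.0267] jaw -70.53 tilt -1.0 F [ 1.4 -0.5  0.9] w 0.0853 
 shift cm [-0.01 -0.12  2.37] spin -0.13 joints [-0.64  0.64  1.67 -0.    0.83  0.59]
```

```bash
python3 -m crank '[{"translation":[0,-0.1,1.2],"spin":0},{"translation":[0,-0.1,2.1],"spin":0},{"translation":[0,-0.1,2.3],"spin":0},{"translation":[0,-0.1,2.3],"spin":0},{"translation":[0,-0.1,2.3],"spin":0}]'; python3 -m crank '[{"translation":[0,0,0],"spin":0},{"translation":[0,0,0],"spin":0},{"translation":[0,0,0],"spin":0},{"translation":[0,0,0],"spin":0},{"translation":[0,0,0],"spin":0},{"translation":[0,0,0],"spin":0},{"translation":[0,0,0],"spin":0},{"translation":[0,0,0],"spin":0}]' 1 30; python3 -m crank '[{"translation":[0,0,0],"spin":0},{"translation":[0,0,0],"spin":0},{"translation":[0,0,0],"spin":0}]';python3 -c "
from h import *
go((.4882,-.2660,.003),109.6)"
```

```text
clock: 3.37
position: [0.4884, -0.2651, 0.0031]
ee_rot: [3.095, 0.533, 0.001]
wrist_force: [-0.5, 0.6, 0.6]
width: 0.0855
clock: 4.03
position: [0.4883, -0.2649, 0.0028]
ee_rot: [3.095, 0.533, 0.001]
wrist_force: [1.3, 1.1, 5.0]
width: 0.0431
clock: 4.28
position: [0.4883, -0.2649, 0.0028]
ee_rot: [3.095, 0.533, 0.001]
wrist_force: [0.2, 1.5, 5.7]
width: 0.0433
t 4.28 pos [ 0.4883 -0.2649  0.0028] jaw -70.45 tilt -1.0 F [0.2 1.5 5.7] w 0.0433 
 shift cm [-0.05  0.1  -0.02] spin -0.05 joints [-0.63  0.67  1.69 -0.    0.78  0.59]
```

```bash
python3 -m crank '[{"translation":[0,0,-1],"spin":0},{"translation":[0,0,-4],"spin":0},{"translation":[0,0,-8],"spin":0},{"translation":[0,0,-12],"spin":0},{"translation":[0,0,-16],"spin":0},{"translation":[0,0,-17],"spin":0},{"translation":[0,0,-17],"spin":0}]'
python3 - <<'E'
from h import *
go((.55,-.09,.17))
cal=get_calibration("wrist");im=get_image("wrist");cv2.imwrite('pics/w2.png',im[:,:,::-1])
for n in("dome_top","handle","mark"):
    for d in spotter.landmark_of("wrist",n): print(n,np.round(d['centre'],1),round(d['confidence'],2),onz(cal,d['centre'],{'dome_top':.085,'handle':.058,'mark':.012}[n]).round(4))
E
```

```text
clock: 4.87
position: [0.4894, -0.2657, 0.1762]
ee_rot: [3.091, 0.533, 0.008]
wrist_force: [0.5, 0.2, -1.6]
width: 0.0429
t 4.87 pos [ 0.4894 -0.2657  0.1762] jaw -70.45 tilt -1.0 F [ 0.5  0.2 -1.6] w 0.0429 
 shift cm [ 11.58 -14.53   0.58] spin 0 joints [-0.63  0.44  1.53 -0.    1.16  0.59]
```

```bash
python3 -c "
from h import *
go((.508,-.071,.17))"; python3 -m crank '[{"translation":[1,-3,0],"spin":0},{"translation":[2,-6,0],"spin":0},{"translation":[3.5,-9,0],"spin":0},{"translation":[5,-12,0],"spin":0},{"translation":[6.5,-15,0],"spin":0},{"translation":[8,-17,0],"spin":0},{"translation":[8.3,-17.7,0],"spin":0},{"translation":[8.3,-17.7,0],"spin":0}]';python3 -m crank '[{"translation":[0,0,0],"spin":0},{"translation":[0,0,0],"spin":0},{"translation":[0,0,0],"spin":0}]'
python3 - <<'E'
from h import *
go((.583,-.044,.17))
cal=get_calibration("wrist");im=get_image("wrist");cv2.imwrite('pics/w3.png',im[:,:,::-1])
for n in("dome_top","handle","mark","tile"):
    for d in spotter.landmark_of("wrist",n): print(n,np.round(d['centre'],1),round(d['confidence'],2),onz(cal,d['centre'],{'dome_top':.085,'handle':.058,'mark':.012,'tile':.17}[n]).round(4))
E
```

```text
t 5.07 pos [ 0.4869 -0.2639  0.17  ] jaw -70.45 tilt -1.0 F [ 0.2  0.2 -0.8] w 0.0433 
 shift cm [  8.44 -17.47   0.04] spin 0 joints [-0.64  0.45  1.53 -0.    1.16  0.59]
clock: 5.73
position: [0.5063, -0.0683, 0.1706]
ee_rot: [-3.094, -0.538, 0.005]
wrist_force: [-0.0, 0.1, -1.7]
width: 0.0431
clock: 5.98
position: [0.5067, -0.0714, 0.1718]
ee_rot: [3.096, 0.531, -0.001]
wrist_force: [0.0, -1.5, -0.7]
width: 0.0432
t 5.98 pos [ 0.5067 -0.0714  0.1718] jaw -70.54 tilt -1.0 F [ 0.  -1.5 -0.7] w 0.0432 
 shift cm [ 8.11 -0.05  0.18] spin 0 joints [-0.29  0.38  1.65 -0.    1.12  0.94]
dome_top [285.1  86.8] 0.96 [ 0.5905 -0.0456  0.085 ]
handle [ 66.7 113.2] 0.76 [0.5216 0.1012 0.058 ]
mark [29.2 52.9] 0.85 [0.5508 0.1661 0.012 ]
tile [284.3 278. ] 0.84 [ 0.5018 -0.0756  0.17  ]
tile [347.3 318.9] 0.5 [ 0.4912 -0.1126  0.17  ]
```

View pics/w3.png

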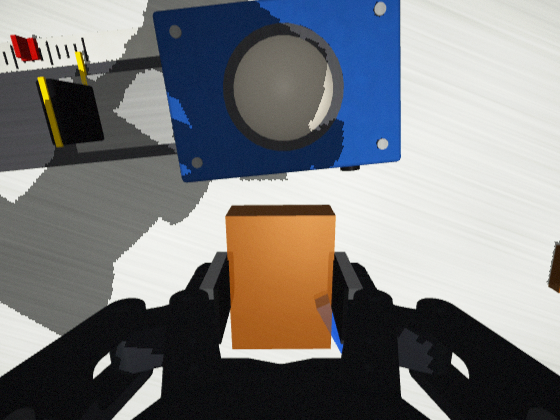

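The wrist view shows the tile held squarely at (283,280). The dome ring is centred near (283,86), with box screws at (175,32), (380,9), (382,144) and (197,162). The handle line is at (50,112), the pointer at (81,65) and the red mark at (25,48).

Run:
```python
from h import *
cal=get_calibration("wrist");go((.583,-.044,.17))
print('cam',ray(cal,(0,0))[0].round(3))
S=np.array([onz(cal,p,.061)[:2] for p in((175,32),(380,9),(382,144),(197,162))]);print(S.round(4),'centre',S.mean(0).round(4))
print('angle y dirs',[np.degrees(np.arctan2(*(S[a]-S[b])[::-1])).round(1) for a,b in((0,1),(3,2))],'x',[np.degrees(np.arctan2(*(S[a]-S[b])[::-1])).round(1) for a,b in((0,3),(1,2))])
print('ring',onz(cal,(283,86),.060).round(4))
p=np.array(status.observe()['position'])
zt=p[2]+.015
T=np.array([onz(cal,q,zt)[:2] for q in((226,216),(335,216),(331,348),(232,348))]);print('tile top',T.mean(0).round(4),'L',np.linalg.norm(T[0]-T[3]),'W',np.linalg.norm(T[0]-T[1]),'TCP',p.round(4))
for n,q,z in(("line",(50,112),.076),("pointer tip",(79,56),.03),("mark top",(22,46),.028)):print(n,onz(cal,q,z).round(4))
```

```text
t 6.23 pos [ 0.5069 -0.0708  0.1723] jaw -70.51 tilt -1.0 F [-0.5  0.9 -0.8] w 0.0435 
 shift cm [8.06 0.02 0.23] spin 0 joints [-0.29  0.37  1.65 -0.    1.12  0.94]
cam [ 0.57  -0.049  0.316]
[[ 0.6011  0.0394]
 [ 0.6614 -0.0884]
 [ 0.5792 -0.1267]
 [ 0.5198  0.0007]] centre [ 0.5904 -0.0438]
angle y dirs [np.float64(115.3), np.float64(115.0)] x [np.float64(25.4), np.float64(25.0)]
ring [ 0.5931 -0.0428  0.06  ]
tile top [ 0.506  -0.0718] L 0.06191410584950583 W 0.0437787894675428 TCP [ 0.5069 -0.0708  0.1723]
line [0.5221 0.1027 0.076 ]
pointer tip [0.563 0.117 0.03 ]
mark top [0.5552 0.1619 0.028 ]
```

```bash
python3 -m crank '[{"translation":[3,0.1,0],"spin":0},{"translation":[6,0.2,0],"spin":0},{"translation":[8.3,0.2,0],"spin":0},{"translation":[8.9,0.2,1],"spin":0},{"translation":[8.9,0.2,3.5],"spin":0},{"translation":[8.9,0.2,6],"spin":0},{"translation":[8.9,0.2,7.2],"spin":0},{"translation":[8.9,0.2,7.2],"spin":0}]';python3 -m crank '[{"translation":[0,0,0],"spin":0},{"translation":[0,0,0],"spin":0},{"translation":[0,0,0],"spin":0}]'
python3 - <<'E'
from h import *
go((.591,-.043,.088))
for c in("wrist","side"):
    im=get_image(c);cv2.imwrite(f'pics/{c}4.png',im[:,:,::-1])
s=cv2.resize(im[140:300,190:400],None,fx=2.6,fy=2.6,interpolation=cv2.INTER_CUBIC);print(s.shape)
w=cv2.imread('pics/wrist4.png')
h=416;s=s[:,:,::-1]
a=cv2.resize(w,(400,300));b=cv2.resize(s,(400,300))
cv2.imwrite('pics/both4.png',np.hstack([a,b]))
E
```

```text
clock: 6.9
position: [0.5887, -0.0421, 0.0965]
ee_rot: [-3.094, -0.533, 0.011]
wrist_force: [0.4, 0.1, -0.8]
width: 0.043
clock: 7.15
position: [0.5922, -0.0426, 0.1017]
ee_rot: [3.095, 0.533, 0.004]
wrist_force: [-0.2, -0.4, -0.4]
width: 0.0434
t 7.15 pos [ 0.5922 -0.0426  0.1017] jaw -70.46 tilt -1.0 F [-0.2 -0.4 -0.4] w 0.0434 
 shift cm [-0.13 -0.    1.37] spin 0 joints [-0.2   0.59  1.5  -0.    1.05  1.03]
(416, 546, 3)
```

View pics/both4.png

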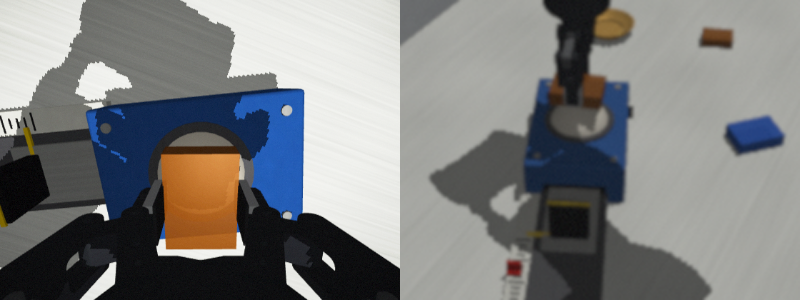

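The pair shows the tile in the grip over the dome. In the wrist half, the screws are at (106,128), (287,111) and (287,215), and the tile's top is at (161–239, 154–248).

Run:
```python
from h import *
cal=get_calibration("wrist");go((.591,-.043,.088));p=np.array(status.observe()['position'])
im=cv2.imread('pics/wrist4.png');g=cv2.cvtColor(im,cv2.COLOR_BGR2HSV)
m=((g[...,0]>5)&(g[...,0]<25)&(g[...,1]>100)&(g[...,2]>110)).astype('uint8')
cs,_=cv2.findContours(m,0,2);k=max(cs,key=cv2.contourArea);x,y,w,h=cv2.boundingRect(k);print(x,y,w,h)
q=cv2.approxPolyDP(cv2.convexHull(k),8,True)[:,0];print(q.tolist())
T=np.array([onz(cal,a,p[2]+.015)[:2] for a in q]);print('tile',T.mean(0).round(4))
A=[onz(cal,a,.061)[:2] for a in((148,179),(402,155),(402,301))];print('dome',((A[0]+A[2])/2).round(4),'len',np.linalg.norm(A[0]-A[1]),np.linalg.norm(A[1]-A[2]))
```

```text
t 7.25 pos [ 0.5921 -0.0425  0.1015] jaw -70.45 tilt -1.0 F [-0.7  0.6 -1.5] w 0.0431 
 shift cm [-0.12  0.01  1.35] spin 0 joints [-0.2   0.59  1.5  -0.    1.05  1.03]
225 215 111 134
[[335, 215], [330, 348], [232, 348], [225, 216]]
tile [ 0.5912 -0.0433]
dome [ 0.5898 -0.0445] len 0.14112840749201058 0.08990610964016789
```

```bash
python3 -m crank '[{"translation":[-0.1,0,0.4],"spin":0},{"translation":[-0.1,0,0.7],"spin":0},{"translation":[-0.1,0,0.9],"spin":0},{"translation":[-0.1,0,1.0],"spin":0},{"translation":[-0.1,0,1.1],"spin":0},{"translation":[-0.1,0,1.15],"spin":0},{"translation":[-0.1,0,1.15],"spin":0},{"translation":[-0.1,0,1.15],"spin":0}]';python3 -m crank '[{"translation":[0,0,0],"spin":0},{"translation":[0,0,0],"spin":0}]'
```

```text
clock: 7.92
position: [0.5907, -0.0426, 0.0888]
ee_rot: [3.096, 0.533, 0.0]
wrist_force: [-0.5, -0.1, -1.3]
width: 0.043
clock: 8.08
position: [0.5907, -0.0426, 0.0889]
ee_rot: [3.096, 0.533, 0.0]
wrist_force: [0.1, 0.6, -1.2]
width: 0.0433
```

```bash
for i in 1 2 3; do python3 -m crank '[{"translation":[0,0,0.05],"spin":0},{"translation":[0,0,0.05],"spin":0},{"translation":[0,0,0.05],"spin":0}]' | grep -E "position|force"; done
```

```text
position: [0.5906, -0.0426, 0.0883]
wrist_force: [0.1, 0.4, -1.1]
position: [0.5906, -0.0426, 0.0878]
wrist_force: [-0.3, -0.3, -1.0]
position: [0.5907, -0.0426, 0.0876]
wrist_force: [-0.8, 0.9, 2.7]
```

Contact is at z 0.0876 with about 3.5 N. I release now.

```bash
python3 -m crank '[{"translation":[0,0,0],"spin":0},{"translation":[0,0,0],"spin":0},{"translation":[0,0,0],"spin":0},{"translation":[0,0,0],"spin":0},{"translation":[0,0,0],"spin":0},{"translation":[0,0,0],"spin":0},{"translation":[0,0,0],"spin":0},{"translation":[0,0,0],"spin":0}]' 0.2
python3 - <<'E'
from h import *
go((.591,-.043,.088))
im=get_image("wrist");cv2.imwrite('pics/w5.png',im[:,:,::-1])
E
```

```text
clock: 9.5
position: [0.5906, -0.0426, 0.0873]
ee_rot: [3.096, 0.533, 0.0]
wrist_force: [0.1, -0.2, -0.3]
width: 0.0685
t 9.5 pos [ 0.5906 -0.0426  0.0873] jaw -70.45 tilt -1.0 F [ 0.1 -0.2 -0.3] w 0.0685 
 shift cm [ 0.02  0.05 -0.07] spin 0 joints [-0.2   0.61  1.52 -0.    1.02  1.03]
```

View pics/w5.png

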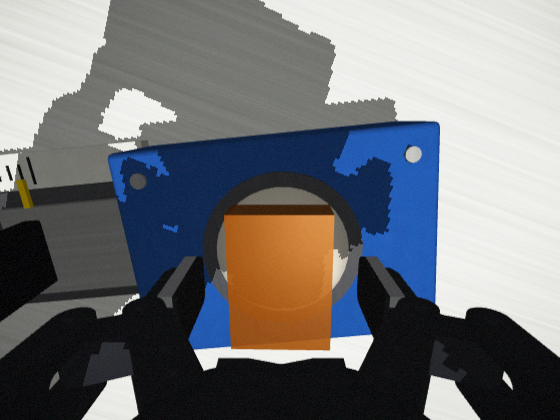

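The tile at (281,280) sits level and free on the dome, with gaps to both fingers. I raise straight up and go to the handle.

```bash
python3 -m crank '[{"translation":[0,0,-0.5],"spin":0},{"translation":[0,0,-1.5],"spin":0},{"translation":[0,0,-3.5],"spin":0},{"translation":[0,0,-6.5],"spin":0},{"translation":[0,0,-9],"spin":0},{"translation":[0,0,-10],"spin":0},{"translation":[0,0,-10],"spin":0},{"translation":[0,0,-10],"spin":0}]' 0;  python3 -c "
from h import *
go((.522,.1015,.17),115.2)"
```

```text
clock: 10.22
position: [0.5905, -0.0426, 0.1873]
ee_rot: [3.096, 0.533, 0.001]
wrist_force: [-0.1, -0.8, -0.6]
width: 0.0852
t 10.22 pos [ 0.5905 -0.0426  0.1873] jaw -70.45 tilt -1.0 F [-0.1 -0.8 -0.6] w 0.0852 
 shift cm [ -1.63 -15.87   1.73] spin -5.65 joints [-0.2   0.5   1.4  -0.    1.24  1.03]
```

```bash
python3 -m crank '[{"translation":[-0.3,-3,0],"spin":-1},{"translation":[-0.6,-6,0],"spin":-2},{"translation":[-0.9,-9,0],"spin":-3},{"translation":[-1.2,-12,0],"spin":-4},{"translation":[-1.6,-15,0],"spin":-5.6},{"translation":[-1.6,-15.9,0.7],"spin":-5.6},{"translation":[-1.6,-15.9,1.7],"spin":-5.6},{"translation":[-1.6,-15.9,1.7],"spin":-5.6}]';python3 -m crank '[{"translation":[0,0,0],"spin":0},{"translation":[0,0,0],"spin":0},{"translation":[0,0,0],"spin":0}]'
python3 - <<'E'
from h import *
go((.522,.1015,.039),115.2)
cal=get_calibration("wrist");im=get_image("wrist");cv2.imwrite('pics/w6.png',im[:,:,::-1])
for n in("handle","mark"):
    for d in spotter.landmark_of("wrist",n): print(n,np.round(d['centre'],1),round(d['confidence'],2),onz(cal,d['centre'],{'handle':.058,'mark':.012}[n]).round(4))
E
```

```text
clock: 10.88
position: [0.5208, 0.1017, 0.1671]
ee_rot: [-3.066, -0.685, 0.008]
wrist_force: [0.5, -0.8, 0.2]
width: 0.0852
clock: 11.13
position: [0.5229, 0.1008, 0.1701]
ee_rot: [3.067, 0.681, -0.0]
wrist_force: [0.3, 0.6, -0.2]
width: 0.085
t 11.13 pos [0.5229 0.1008 0.1701] jaw -64.95 tilt -1.0 F [ 0.3  0.6 -0.2] w 0.085 
 shift cm [-0.05 -0.1  13.11] spin -0.15 joints [ 0.05  0.41  1.6  -0.    1.13  1.18]
handle [280.8 209.3] 0.74 [0.5218 0.0994 0.058 ]
mark [228.  136.4] 0.62 [0.5513 0.1646 0.012 ]
mark [447.1 194.7] 0.38 [ 0.5886 -0.0396  0.012 ]
```

View pics/w6.png

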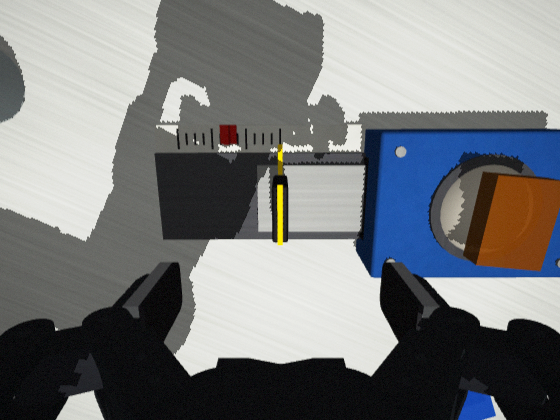

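The handle line is at (281,212), centred between the fingers, and the pointer is at (281,152). The red mark is at (228.5,134), and the tile rests on the dome at (515,222). I descend on the handle.

```bash
python3 - <<'E'
from h import *
cal=get_calibration("wrist");u=np.array([np.cos(np.radians(115.2)),np.sin(np.radians(115.2))])
im=cv2.imread('pics/w6.png').astype(int);m=(im[...,2]>90)&(im[...,1]<50)&(im[...,0]<50);m[:,260:]=0;m[200:]=0;ys,xs=np.where(m);print('red',xs.min(),xs.max(),ys.min(),ys.max(),len(xs))
for n,q,z in(("line",(281,212),.076),("pointer",(281,152),.028),("mark top",(228.5,128),.028),("mark mid",(228.5,134),.02)):
    P=onz(cal,q,z);print(n,P.round(4),'along',((P[:2]-[.5905,-.044])@u).round(4))
E
python3 -m crank '[{"translation":[0,-0.1,3.5],"spin":0},{"translation":[0,-0.1,7],"spin":0},{"translation":[0,-0.1,10],"spin":0},{"translation":[0,-0.1,12],"spin":0},{"translation":[0,-0.1,13],"spin":0},{"translation":[0,-0.1,13],"spin":0},{"translation":[0,-0.1,13],"spin":0}]';python3 -m crank '[{"translation":[0,0,0],"spin":0},{"translation":[0,0,0],"spin":0},{"translation":[0,0,0],"spin":0}]'
```

```text
red 220 235 125 144 242
line [0.5241 0.1009 0.076 ] along 0.1593
pointer [0.56   0.1175 0.028 ] along 0.1592
mark top [0.5593 0.1655 0.028 ] along 0.2029
mark mid [0.554  0.1646 0.02  ] along 0.2043
clock: 11.87
position: [0.5224, 0.1027, 0.0408]
ee_rot: [3.066, 0.684, 0.001]
wrist_force: [0.1, 0.5, 0.3]
width: 0.0854
clock: 12.12
position: [0.5228, 0.1028, 0.0416]
ee_rot: [3.066, 0.684, 0.004]
wrist_force: [0.2, 1.1, 0.0]
width: 0.0854
```

```bash
python3 -m crank '[{"translation":[0,0,0],"spin":0},{"translation":[0,0,0],"spin":0},{"translation":[0,0,0],"spin":0},{"translation":[0,0,0],"spin":0},{"translation":[0,0,0],"spin":0},{"translation":[0,0,0],"spin":0},{"translation":[0,0,0],"spin":0},{"translation":[0,0,0],"spin":0}]' 1 60;python3 -m crank '[{"translation":[0,0,0],"spin":0},{"translation":[0,0,0],"spin":0},{"translation":[0,0,0],"spin":0},{"translation":[0,0,0],"spin":0},{"translation":[0,0,0],"spin":0},{"translation":[0,0,0],"spin":0}]'
python3 - <<'E'
from h import *
go((.5228,.1008,.04))
cal=get_calibration("wrist");im=get_image("wrist");cv2.imwrite('pics/w7.png',im[:,:,::-1])
E
```

```text
clock: 12.78
position: [0.5221, 0.1024, 0.0404]
ee_rot: [3.066, 0.684, 0.0]
wrist_force: [-0.4, -3.4, 1.5]
width: 0.0111
clock: 13.28
position: [0.5219, 0.1027, 0.0404]
ee_rot: [3.066, 0.684, 0.0]
wrist_force: [0.1, -4.2, 3.4]
width: 0.0113
t 13.28 pos [0.5219 0.1027 0.0404] jaw -64.85 tilt -1.0 F [ 0.1 -4.2  3.4] w 0.0113 
 shift cm [-0.    0.21  0.04] spin 0 joints [ 0.05  0.58  1.73 -0.    0.83  1.18]
```

View pics/w7.png

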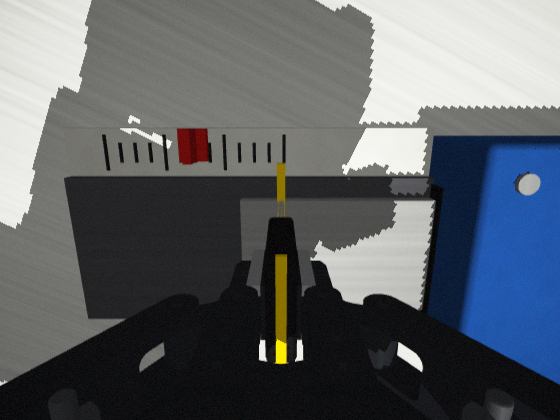

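The handle line (281,308) lies mid-grip and the pointer tip is at (281,165). On the red mark, the top face spans columns 177–192 and its near side runs to 208.

Run:
```python
from h import *
cal=get_calibration("wrist");u=np.array([np.cos(np.radians(115.15)),np.sin(np.radians(115.15))])
im=cv2.imread('pics/w7.png');print(im[145,170:214].tolist())
def al(q,z):
    return round(float((onz(cal,q,z)[:2]-[.5905,-.044])@u)*1000,1)
print('top far',al((177.5,145),.028),'base near',al((207.5,160),.012),'top near 192',al((192,145),.028),'top near 196',al((196,145),.028))
print('pointer .03',al((281,165),.027),'line',al((281,260),.076),'ticks',[al((c,150),.012) for c in(105,165,225,284)])
```

```text
[[196, 206, 204], [117, 125, 124], [113, 117, 117], [114, 118, 118], [116, 122, 119], [112, 119, 118], [114, 120, 119], [112, 120, 118], [21, 26, 107], [8, 13, 107], [6, 6, 106], [9, 12, 106], [10, 9, 108], [16, 19, 107], [10, 7, 105], [7, 8, 104], [12, 13, 108], [13, 14, 107], [4, 10, 106], [9, 10, 101], [9, 12, 78], [2, 7, 74], [9, 10, 74], [7, 13, 77], [5, 12, 75], [9, 13, 76], [1, 5, 89], [13, 12, 106], [8, 11, 105], [4, 10, 105], [11, 12, 108], [8, 10, 104], [10, 11, 105], [10, 13, 107], [13, 11, 108], [12, 11, 107], [10, 12, 92], [3, 4, 75], [16, 11, 21], [16, 12, 12], [4, 5, 8], [116, 123, 121], [117, 120, 120], [118, 126, 124]]
top far 208.9 base near 198.9 top near 192 202.2 top near 196 200.3
pointer .03 161.2 line 161.3 ticks [250.8, 220.3, 189.7, 159.7]
```

```bash
python3 -m crank '[{"translation":[0,-0.4,0],"spin":0},{"translation":[0,-1,0],"spin":0},{"translation":[0,-1.6,0],"spin":0},{"translation":[0,-2.2,0],"spin":0},{"translation":[0,-2.8,0],"spin":0},{"translation":[0,-3.4,0],"spin":0},{"translation":[0,-3.8,0],"spin":0},{"translation":[0,-4,0],"spin":0}]';python3 -m crank '[{"translation":[0,0,0],"spin":0},{"translation":[0,0,0],"spin":0},{"translation":[0,0,0],"spin":0}]'
python3 - <<'E'
from h import *
go((.5219,.1027,.0404))
cal=get_calibration("wrist");im=get_image("wrist");cv2.imwrite('pics/w8.png',im[:,:,::-1])
get_image("side")
c=im[90:240,200:360,::-1];cv2.imwrite('pics/w8c.png',cv2.resize(c,None,fx=4,fy=4,interpolation=cv2.INTER_NEAREST))
E
```

```text
clock: 14.0
position: [0.5049, 0.1389, 0.0404]
ee_rot: [3.065, 0.685, 0.0]
wrist_force: [1.1, -7.7, 2.8]
width: 0.0114
clock: 14.25
position: [0.5051, 0.1386, 0.0403]
ee_rot: [3.065, 0.684, 0.0]
wrist_force: [1.1, -6.0, 2.7]
width: 0.0112
t 14.25 pos [0.5051 0.1386 0.0403] jaw -64.83 tilt -1.0 F [ 1.1 -6.   2.7] w 0.0112 
 shift cm [-0.01  3.96 -0.  ] spin 0 joints [ 0.12  0.57  1.76 -0.    0.81  1.25]
```

View pics/w8c.png

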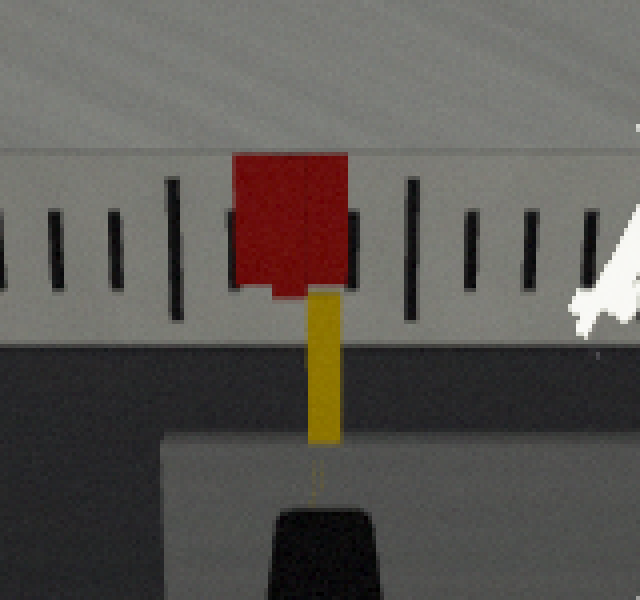

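The crop shows the red mark's thin 4 mm part at crop columns 272–307 on a wider red plate spanning 232–348. Both are centred at 290. The pointer is at 324, so 34 crop px (8.5 px) at about 2.2 px/mm leaves 3.9 mm to go.

```bash
python3 -m crank '[{"translation":[0,-0.1,0],"spin":0},{"translation":[0,-0.3,0],"spin":0},{"translation":[0,-0.4,0],"spin":0},{"translation":[0,-0.4,0],"spin":0},{"translation":[0,-0.4,0],"spin":0},{"translation":[0,-0.4,0],"spin":0}]'
python3 - <<'E'
from h import *
go((.5219,.1027,.0404))
im=get_image("wrist");cv2.imwrite('pics/w9.png',im[:,:,::-1])
a=cv2.resize(im[100:220,210:350],None,fx=2.8,fy=2.8,interpolation=cv2.INTER_NEAREST)
s=get_image("side");cv2.imwrite('pics/s9.png',s[:,:,::-1]);b=cv2.resize(s[150:290,220:360],(336,336),interpolation=cv2.INTER_CUBIC)
cv2.imwrite('pics/f9.png',np.hstack([a,b])[:,:,::-1])
cal=get_calibration("side");g=spotter.masks_of("side","tile")
for d in g:print(np.round(d['centre'],1),round(d['confidence'],2),onz(cal,d['centre'],.094).round(4))
E
```

```text
clock: 14.85
position: [0.5035, 0.1421, 0.0404]
ee_rot: [3.065, 0.684, 0.0]
wrist_force: [1.3, -7.4, 3.1]
width: 0.0113
t 14.85 pos [0.5035 0.1421 0.0404] jaw -64.84 tilt -1.0 F [ 1.3 -7.4  3.1] w 0.0113 
 shift cm [-0.01  4.35  0.  ] spin 0 joints [ 0.13  0.57  1.76 -0.    0.81  1.26]
[380.4 211.7] 0.84 [ 0.3724 -0.0859  0.094 ]
[357.1 159.7] 0.61 [ 0.4902 -0.2489  0.094 ]
```

View pics/f9.png

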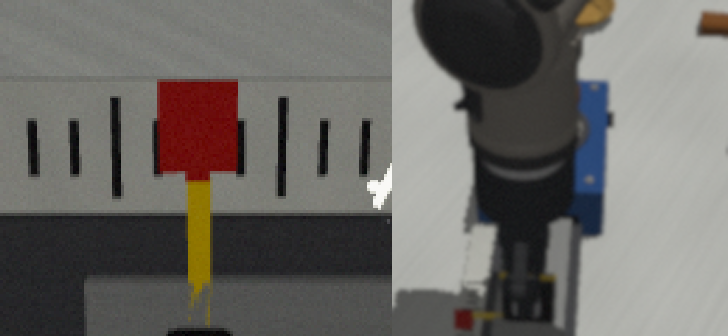

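The pointer (crop 199) lines up with the mark's thin part (198). The arm hides the tile from the side camera, so I check the top camera, and compute where the tile should show in the side view.

Run:
```python
from h import *
t=get_image("top");a=cv2.resize(t[150:270,250:390],(392,336),interpolation=cv2.INTER_CUBIC)
s=cv2.imread('pics/s9.png')[:,:,::-1];cal=get_calibration("side")
b=s[170:250,270:350].copy();b=cv2.resize(b,(336,336),interpolation=cv2.INTER_CUBIC)
th=np.radians(19.6)
for dx in(-31,31):
  for dy in(-22,22):
    X=[.5905+(dx*np.cos(th)-dy*np.sin(th))/1000,-.044+(dx*np.sin(th)+dy*np.cos(th))/1000,.103]
    print('expect',proj(cal,X).round(),proj(get_calibration("top"),X).round())
cv2.imwrite('pics/t10.png',np.hstack([a,b])[:,:,::-1])
for d in spotter.masks_of("top","tile"):print(np.round(d['centre'],1),round(d['confidence'],2),onz(get_calibration("top"),d['centre'],.1).round(4))
```

```text
expect [298. 184.] [336. 209.]
expect [295. 196.] [317. 213.]
expect [272. 182.] [330. 183.]
expect [268. 193.] [311. 187.]
[368.3 290.2] 0.95 [ 0.3978 -0.1612  0.1   ]
[452.1 242.3] 0.68 [ 0.524  -0.3385  0.1   ]
[323.  197.3] 0.56 [ 0.5929 -0.0428  0.1   ]
```

View pics/t10.png

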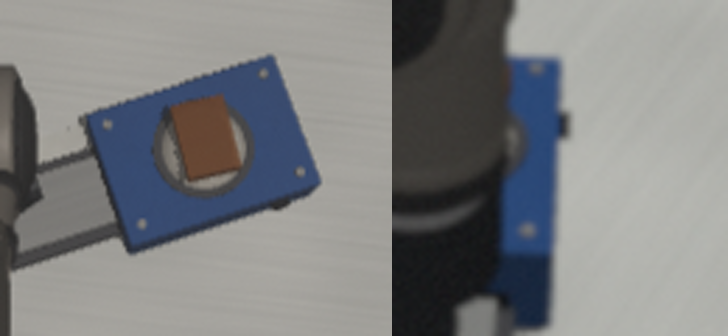

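The top view shows the tile on the dome at (323,197), about 2.5 mm from centre. Everything is in place, so I hand in.

```bash
python3 -c "
from h import *
go((.5219,.1027,.0404))
from cell import sign_off
print(sign_off())"
```

```text
t 15.1 pos [0.5035 0.1421 0.0403] jaw -64.84 tilt -1.0 F [ 0.3 -8.5  4.4] w 0.0115 
 shift cm [-0.01  4.35 -0.  ] spin 0 joints [ 0.13  0.57  1.76 -0.    0.81  1.26]
the job is handed in; nothing more can be done
None
```

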